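# Shut and pin the clamshell sample cell

### The arm

A 7-joint arm with a two-finger parallel gripper is mounted at the origin on the work surface. World frame = base frame: x ahead of the robot, y to its left, z up, the work surface at z = 0. Lengths are in mm, angles in rad, forces in N, time in s.
With the tool pointing down it reaches from about 350 to 900 mm from the base axis. Payload 19.9 kg.
Tool frame: the origin (TCP) lies midway between the tips of the shut fingers; the grasp point (between the pads) lies arm.grip_depth behind it (arm.grip_depth is the distance from the TCP to the grasp point, in mm); x points along the fingers, z is the direction in which the jaws open and shut, and the axes are right-handed (so a half turn about x gives the same grasp; the last joint's range is limited). The gripper opens to 94 mm and grips with 3 to 60 N. Pads are 16 mm wide; open, the fingers measure 119 mm over their backs; the gripper's body (75 mm by 177 mm) begins 78 mm behind the grasp point.
Start: joints at [-1.212, 0.417, -0.01, 1.614, 0.005, 1.111, -0.053], TCP at [243.259, 575.694, 205.425] pointing down, gripper open.
Joint ranges: [-2.81, 2.81], [-0.39, 2.02], [-1.27, 1.25], [0.06, 2.57], [-1.19, 4.33], [0.19, 2], [-2.82, 2.82]. Speed limits (rad/s): [1.89, 1.89, 2.39, 2.39, 3.01, 3.01, 3.01].

### API

Orientations are given as a 3x3 rotation matrix whose columns are the frame's x, y, z axes.
In Python, from cell import arm gives the robot as it stands.
- The arm moves only by the tool apply_moves, never from a script. Its argument "targets" is a list that holds one entry, the list of rows, each a list of 7 numbers: the shift along the world's x, y, z each as a share of 0.1 m, from -1 to 1, then the turn, a rotation vector about the world's x, y, z each as a share of 90 degrees, from -1 to 1, then the closure, from 0 (fully open) to 1 (shut). A call has exactly 5 rows; each row is the pose to reach, as a shift and turn from the pose measured when the call began; what a row does not reach only later rows make up. A row lasts 1/12 s, in which the tool goes at most 41.7 mm and 7.16 degrees, less where a joint would pass 70% of its speed; a pose out of reach is approached as far as the arm can. A call with a number of a shift or a turn outside -1 to 1 is refused whole. A call with a gripper value outside its range is refused whole. The fingers move at their own pace and stop on an object; the grip force is fixed at half the most. Time passes only in rows, so rows that repeat a pose let the fingers close, or fill a call up. It gives the time, the measured TCP pose, the force and the opening at its end, in the units of the state.
- arm.state(): the state, without advancing time (a new reading comes with each control period).
- arm.snapshot(name): name is "scene" or "top" or "wrist"; returns (picture, depth): 400x640x3 uint8, blue, green, red; 400x640 float32, mm along the optical axis (not along the pixel's ray), 0 where there is no reading.
- arm.camera_params(name): a dict with "vfov" (degrees; the focal length in pixels is half the picture's height over the tangent of half this angle, whatever the lens; pixels are square), "cx", "cy" (the principal point, pixels), "R" (3x3) and "t" (3): a world point X has camera coordinates R X + t. Camera axes: x right, y down, z forward; pixel columns grow to the right and rows downward; lengths in mm; the calibration is good to about 2 mm. A picture is of the moment at which its call begins: read the wrist's pose just before it. camera_params takes no time and is no camera call; for the wrist camera it gives the pose at the moment of the call.
- arm.sign_off(): hands the job in, once; it reports no verdict.
The state is a dict: "time": time; "joint_pos": joint angles; "qvel": joint speeds; "tau": joint torques, N m; "position": TCP position; "tool_rot": TCP orientation; "wrist_force": force on the tool from outside, world axes, zero at the start; "ft_torque": the same for the moment, N m; "grip_width": opening from 0.0 (shut) to 1.0 (fully open).
Only numpy, scipy, OpenCV 4.12 (cv2) and the standard library are available. Lean on these libraries where they do the work, as an engineer would, in place of code of your own. Each camera call takes 0.05 s, during which the arm holds its last target. There are 200 camera calls.

### The job

Swing the lid of the clamshell sample cell fully shut, then take the red-knobbed locking pin from the grey rack and push it down through the sprung brass collar and the aligned holes of both halves until the collar is pressed right down. Finish while still holding the pin pressed down so that the halves stay clamped shut: do not let go. Leave the other pins and the things on the bench alone.

Things in the scene. Friction and masses are not known exactly. Their poses are not given: they have to be found in the camera images.
- cell: fixed base half of the sample cell: aluminium block 110 (x) by 90 (y) by 40 mm tall on a thin dark foot plate (150 by 120 mm). Origin: centre of the underside, at bench level, z up; x points to the hinge side; the cell may be turned about z. A vertical 13 mm through hole, chamfered 2 mm, lies 30 mm from the origin towards -x.
- hinge (a point): middle of the hinge line of the lid, which runs along the cell's y axis, 55 mm from the cell's origin along +x and 45 mm above the bench.
- lid (a joint): angle of the lid, rad: 0 = shut flat on the base, 1.57 = upright, at most 1.75 (leaning back). Opening lifts the edge on the cell's -x side up and over towards the hinge (+x) side. The hinge is stiff: the lid stays where it is left; about 1 to 4 N at its free edge turns it.
- tab (a point): middle of the outer end of the lid's orange tab, 150 mm from the hinge line. The lid is a white plate, 80 mm wide along the hinge and 10 mm thick, its mid-plane through the hinge line; it reaches 110 mm from there, then the tab (30 mm wide, 10 mm thick) to 150 mm. Its 13 mm hole, 85 mm from the hinge line, lies over the base's hole when shut; its top is then 50 mm above the bench.
- collar (a joint): how far the sprung brass collar is pressed into the lid, m: 0 = free, 0.006 = right down on its stop. The spring takes 4 N to start and 9 N to be fully down.
- collar_top (a point): centre of the outer (upper) face of the brass collar: a tube of 32 mm outer diameter and 13 mm bore around the lid's hole, on the lid's outer side, 14 mm proud of the lid when free; moves with the lid. With the lid shut this face is 64 mm above the bench when free, 58 mm when pressed right down.
- rack: grey pin rack, fixed to the bench, 60 (x) by 170 (y) by 56 mm tall, origin at the centre of its underside; three 13 mm through holes in a row along its y axis, at -55, 0 and +55 mm, each holding one upright pin that rests on its flange; which pin stands where varies.
- pin: locking pin, about 90 g, upright in the rack: steel shaft 10 mm in diameter, 50 mm long (5 mm tapered foot), flange 30 mm in diameter and 6 mm thick, RED knob 22 mm in diameter and 40 mm tall. Origin at the foot's tip, z up: flange underside 50, knob from 56 to 96 mm. Origin 6 mm above the bench in the rack, 8 mm when pressed home in the shut cell.
- pin_knob (a point): centre of the red knob of the locking pin, on its axis 76 mm above the foot tip.
- probe_a: another steel pin in the rack, not to be used: small BLACK knob 16 mm in diameter and 22 mm tall
- probe_b: another steel pin in the rack, not to be used: flat BLUE knob 22 mm in diameter and only 12 mm tall
- beaker: glass beaker, 68 mm across, 85 mm tall, origin at the centre of its underside; leave alone
- jar: amber jar, 60 mm across, 90 mm tall, origin at the centre of its underside; leave alone
- dish: shallow white dish, 90 mm across, 14 mm tall; leave alone
- spatula: slim steel lab spatula with a green grip, 170 mm long, 9 mm tall, lying between the robot and the work; leave alone
- spacer: brass spacer ring, 44 mm across, 12 mm tall; leave alone
Mind the look-alikes: they are no part of the job. Leave any orange look-alike of the pin alone.

How it is judged (in metres and radians):
On the way, in this order (a step that is already met when the one before it is completed fails the run):
1. the lid is swung shut before the pin goes in (value of joint lid below 0.05 rad and horizontal distance between pin and cell above 0.06 m), for 0.2 s.
2. the locking pin is through the lid and in the hole of the base (x of pin in the frame of cell between -0.035 and -0.025 m and y of pin in the frame of cell between -0.005 and 0.005 m and z of pin in the frame of cell below 0.025 m and angle between pin's own z axis and vertical below 0.15 rad), for 0.1 s.
At the end, for the whole second after the job is handed in: Lid shut (within 0.03 rad); red pin upright (0.12 rad) in the holes of lid and base (within 5 mm of their axis, foot under 12 mm above the bench); collar pressed at least 4.5 of 6 mm; fingers still on the pin, which is at rest and bears on the collar with over 4 N (x of pin in the frame of cell between -0.035 and -0.025 m and y of pin in the frame of cell between -0.005 and 0.005 m and value of joint lid below 0.03 rad and value of joint collar above 0.0045 m and z of pin in the frame of cell below 0.012 m and angle between pin's own z axis and vertical below 0.12 rad and contact force between pin and lid above 4 N and contact force between the fingers and pin above 2 N and linear speed of pin below 0.02 m/s); the arm keeps its last pose, push and grip.
It fails at once if another pin is moved more than 30 mm (distance of any of probe_a, probe_b from where it was at the start of the episode above 0.03 m).
It fails at once if another thing on the bench is moved more than 30 mm (distance of any of beaker, jar, dish, spatula, spacer from where it was at the start of the episode above 0.03 m).
It also fails if it takes over 64 s, if anything falls off the work surface, if the arm or the gripper's body presses on something with over 40 N, if the wrist force passes 120 N, or if a joint passes its speed limit or range.

## Working session

There is one attempt and no reset: what is moved stays moved. The work goes in short steps, Python scripts to look and compute and a tool call to move; the robot and the scene stay as the last step left them, time stands still between calls to the robot, and variables do not carry over. Pictures are saved under pics/ and viewed, about 8 in all and at most 12, crops included, and the job is handed in when it is done.

Besides the shell and the picture viewer there is one more tool, called after "Call:" as a command line: name --argument value ..., lists and objects as JSON in quotes. apply_moves: Moves the arm, as the interface text tells. Shift numbers are shares of 0.1 m and turn numbers shares of 90 degrees, none past 1 either way. Its arguments: {"type":"object","properties":{"targets":{"type":"array"}},"required":["targets"]}

```bash
mkdir -p pics
cat > h.py <<'E'
import numpy as np, cv2
from cell import arm
def cam(n):
    p=arm.camera_params(n); f=200/np.tan(np.radians(p["vfov"])/2)
    return f,p["cx"],p["cy"],np.array(p["R"]),np.array(p["t"])
def snap(n,fn=None):
    c=cam(n); im,d=arm.snapshot(n)
    if fn: cv2.imwrite("pics/"+fn,im)
    return im,d,c
def ray(c,u,v):
    f,cx,cy,R,t=c; o=-R.T@t; d=R.T@np.array([(u-cx)/f,(v-cy)/f,1]); return o,d
def plane(c,u,v,z):
    o,d=ray(c,u,v); return o+d*(z-o[2])/d[2]
def cloud(c,d):
    f,cx,cy,R,t=c; v,u=np.mgrid[:d.shape[0],:d.shape[1]]
    P=np.stack([(u-cx)/f*d,(v-cy)/f*d,d],-1)-t
    return P@R
E
python3 - <<'E'
from h import *
print({k:(np.round(v,3).tolist() if not isinstance(v,str) else v) for k,v in arm.state().items()}, arm.grip_depth)
a,d,c=snap("scene","scene.png"); b,d2,c2=snap("top","top.png")
print(np.round(c[3],3),c[4],np.round(c2[3],3),c2[4],c2[:3])
np.savez("s.npz",a=a,d=d,b=b,d2=d2)
E
```

```text
{'time': 0.0, 'joint_pos': [-1.212, 0.418, -0.01, 1.614, 0.005, 1.111, -0.053], 'qvel': [0.0, 0.0, -0.0, 0.0, 0.001, -0.001, -0.0], 'tau': [0.0, -85.128, 0.639, -42.599, -0.049, 0.019, 0.0], 'position': [243.164, 575.343, 204.842], 'tool_rot': [[-0.0, -0.921, 0.389], [-0.001, 0.389, 0.921], [-1.0, -0.0, -0.001]], 'wrist_force': [1.102, 0.137, 0.198], 'ft_torque': [-0.023, -0.065, 0.009], 'grip_width': 0.997} 18.8
[[-0.819  0.574 -0.009]
 [ 0.397  0.555 -0.731]
 [-0.415 -0.602 -0.682]] [ 467.31795962 -155.52370375 1494.53564759] [[ 0.005 -0.999  0.032]
 [-0.982 -0.011 -0.188]
 [ 0.188 -0.03  -0.982]] [ -34.91227418  552.24463008 1031.97611261] (np.float64(473.74111272945055), 321.06907610893, 195.46481688590714)
```

View pics/scene.png

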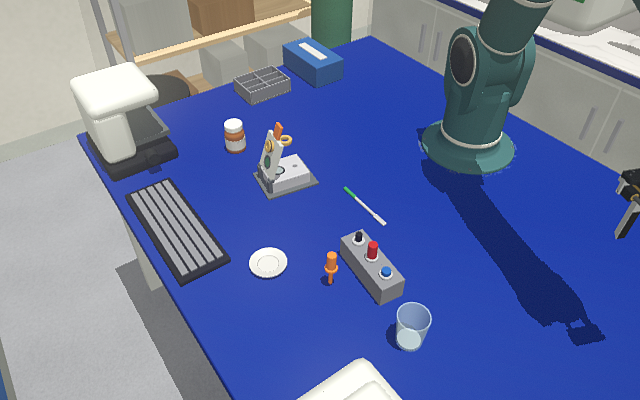

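View pics/top.png

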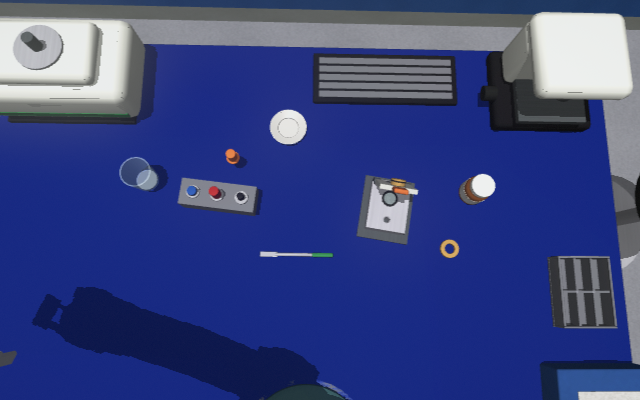

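The top view shows the cell at about (387,208), with its base hole at about (387,219), and the lid upright with its tab at about (398,188). The rack is at about (218,196). The red pin is the middle one, at about (215,191), and an orange look-alike stands at (232,157). Next I'll measure these.

Run:
```python
from h import *
s=np.load("s.npz"); b,d2,a,d=s['b'],s['d2'],s['a'],s['d']; c2=cam("top"); c=cam("scene")
P=cloud(c2,d2); Q=cloud(c,d)
print("cam",-c[3].T@c[4],-c2[3].T@c2[4])
hsv=cv2.cvtColor(b,cv2.COLOR_BGR2HSV); hs=cv2.cvtColor(a,cv2.COLOR_BGR2HSV)
def redm(h): return (((h[...,0]<4)|(h[...,0]>174))&(h[...,1]>170)&(h[...,2]>80))
for nm,h,p in(("top",hsv,P),("scene",hs,Q)):
    m=redm(h); pts=p[m]; uv=np.argwhere(m)
    print(nm,"red",m.sum(),uv.mean(0),np.median(pts,0),pts.max(0),pts.min(0))
    m=(h[...,0]>=5)&(h[...,0]<14)&(h[...,1]>180)&(h[...,2]>120)
    n,l,st,ce=cv2.connectedComponentsWithStats(m.astype('uint8'))
    for i in range(1,n):
        if st[i,4]>12: q=p[l==i]; print(nm,"orange",st[i],ce[i],np.round(np.median(q,0)),np.round(q.min(0)),np.round(q.max(0)))
# heights: block top z~40, in top view, region
reg=np.zeros(d2.shape,bool); reg[165:250,350:425]=1
m=reg&(abs(P[...,2]-40)<6)&(hsv[...,1]<60)
n,l,st,ce=cv2.connectedComponentsWithStats(m.astype('uint8')); i=1+np.argmax(st[1:,4]); m=l==i
cn=max(cv2.findContours(m.astype('uint8'),0,2)[0],key=cv2.contourArea)
w=np.array([plane(c2,u,v,40)[:2] for u,v in cn[:,0]],'float32'); print("block",cv2.minAreaRect(w),w.min(0),w.max(0))
m=reg&(P[...,2]<20)&(hsv[...,1]<90); cn=max(cv2.findContours(m.astype('uint8'),0,2)[0],key=cv2.contourArea)
w=np.array([plane(c2,u,v,4)[:2] for u,v in cn[:,0]],'float32'); r=cv2.minAreaRect(w); print("foot",r,cv2.boxPoints(r))
rg=np.zeros(d2.shape,bool); rg[170:220,170:265]=1
m=rg&(abs(P[...,2]-56)<5)&(hsv[...,1]<70); cn=max(cv2.findContours(m.astype('uint8'),0,2)[0],key=cv2.contourArea)
w=np.array([plane(c2,u,v,56)[:2] for u,v in cn[:,0]],'float32'); r=cv2.minAreaRect(w); print("rack",r)
print("hole guess",plane(c2,387,219,40))
hi=P[reg&(P[...,2]>70)]; print("lid hi",len(hi),np.round(hi[::12]).tolist())
z=np.hstack([cv2.resize(b[165:250,345:430],None,fx=4.5,fy=4.5,interpolation=3),cv2.resize(a[110:205,240:330],(382,382),interpolation=3)])
cv2.imwrite("pics/z.png",z)
```

```text
cam [1064.36213866  717.86144019  909.95532319] [ 348.52095569    2.51843223 1117.89735498]
top red 63 [190.87301587 213.34920635] [550.28509681 204.9975931  103.81958268] [558.57755811 214.34200621 107.65652041] [541.10537816 194.98205744  99.52762313]
scene red 144 [249.70833333 372.22222222] [556.39405438 210.04650269  91.86854655] [563.43970682 215.64246302 105.83742265] [542.79979579 196.81635913  62.77349507]
block ((529.41015625, -186.93255615234375), (90.93550872802734, 110.06756591796875), 80.79815673828125) [ 469.26453 -236.25946] [ 590.7651  -134.52768]
foot ((530.47021484375, -186.82688903808594), (119.9902572631836, 149.84725952148438), 80.55859375) [[ 446.72     -233.71893 ]
 [ 594.53735  -258.2997  ]
 [ 614.22046  -139.93484 ]
 [ 466.40308  -115.354065]]
rack ((550.4267578125, 204.62841796875), (171.40203857421875, 61.01600646972656), 83.37577819824219)
hole guess [ 501.38220337 -183.34180817   40.        ]
lid hi 455 [[349.0, 3.0, 1118.0], [573.0, -180.0, 142.0], [584.0, -160.0, 81.0], [570.0, -194.0, 147.0], [580.0, -168.0, 90.0], [567.0, -188.0, 148.0], [574.0, -154.0, 107.0], [577.0, -182.0, 94.0], [565.0, -198.0, 147.0], [565.0, -160.0, 138.0], [563.0, -184.0, 145.0], [568.0, -153.0, 110.0], [565.0, -176.0, 128.0], [562.0, -199.0, 144.0], [558.0, -164.0, 150.0], [560.0, -190.0, 143.0], [575.0, -232.0, 74.0], [555.0, -167.0, 153.0], [558.0, -195.0, 143.0], [569.0, -232.0, 92.0], [553.0, -172.0, 152.0], [553.0, -197.0, 155.0], [563.0, -233.0, 107.0], [551.0, -174.0, 152.0], [547.0, -195.0, 172.0], [557.0, -230.0, 127.0], [541.0, -179.0, 189.0], [550.0, -212.0, 151.0], [539.0, -175.0, 189.0], [540.0, -200.0, 187.0], [537.0, -175.0, 190.0], [537.0, -199.0, 189.0], [536.0, -178.0, 185.0], [536.0, -201.0, 188.0], [534.0, -188.0, 187.0], [541.0, -222.0, 153.0], [349.0, 3.0, 1118.0], [349.0, 3.0, 1118.0]]
```

View pics/z.png

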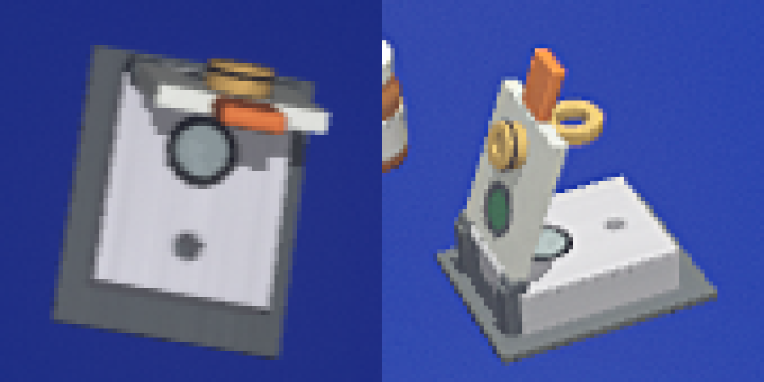

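The lid tab end is at about (537,-188,188), so the lid is at about 1.25 rad and 151 mm from the hinge, which matches the given 150 mm. The cell origin is about (530,-187) with a yaw of -9.4°. The red pin is at (550.5,204.8) in the middle of the rack. Now I'll drive over to a spot behind the lid tab.

Call:
apply_moves --targets '[[[0.1,-0.24,0.1,0,0,-0.03,0.5],[0.2,-0.48,0.2,0,0,-0.05,1],[0.3,-0.72,0.3,0,0,-0.08,1],[0.41,-0.96,0.3,0,0,-0.106,1],[0.41,-0.96,0.3,0,0,-0.106,1]]]'

```text
time: 0.52
position: [287.0, 475.6, 235.5]
tool_rot: [[0.001, -0.84, 0.543], [-0.001, 0.543, 0.84], [-1.0, -0.001, -0.001]]
wrist_force: [-0.1, -0.2, -0.2]
grip_width: 0.683
```

Call:
apply_moves --targets '[[[0.1,-0.24,0,0,0,-0.03,1],[0.2,-0.48,0,0,0,-0.05,1],[0.3,-0.72,0,0,0,-0.08,1],[0.41,-0.96,0,0,0,-0.106,1],[0.41,-0.96,0,0,0,-0.106,1]]]'

```text
time: 0.93
position: [330.2, 375.7, 235.5]
tool_rot: [[0.001, -0.733, 0.68], [-0.003, 0.68, 0.733], [-1.0, -0.002, -0.001]]
wrist_force: [1.6, 0.3, 0.0]
grip_width: 0.33
```

Call:
apply_moves --targets '[[[0.1,-0.24,0,0,0,-0.03,1],[0.2,-0.48,0,0,0,-0.05,1],[0.3,-0.72,0,0,0,-0.08,1],[0.41,-0.96,0,0,0,-0.106,1],[0.41,-0.96,0,0,0,-0.106,1]]]'

```text
time: 1.35
position: [372.9, 276.1, 235.5]
tool_rot: [[0.001, -0.605, 0.796], [-0.003, 0.796, 0.605], [-1.0, -0.003, -0.002]]
wrist_force: [0.8, 0.1, -0.3]
grip_width: 0.007
```

Call:
apply_moves --targets '[[[0.1,-0.24,0,0,0,-0.03,1],[0.2,-0.48,0,0,0,-0.05,1],[0.3,-0.72,0,0,0,-0.08,1],[0.41,-0.96,0,0,0,-0.106,1],[0.41,-0.96,0,0,0,-0.106,1]]]'

```text
time: 1.77
position: [415.4, 176.6, 235.5]
tool_rot: [[0.0, -0.459, 0.888], [-0.004, 0.888, 0.459], [-1.0, -0.004, -0.002]]
wrist_force: [-0.4, -0.7, -0.7]
grip_width: 0.008
```

Call:
apply_moves --targets '[[[0.1,-0.24,0,0,0,-0.03,1],[0.2,-0.48,0,0,0,-0.05,1],[0.3,-0.72,0,0,0,-0.08,1],[0.41,-0.96,0,0,0,-0.106,1],[0.41,-0.96,0,0,0,-0.106,1]]]'

```text
time: 2.18
position: [457.9, 77.4, 235.6]
tool_rot: [[0.0, -0.3, 0.954], [-0.005, 0.954, 0.3], [-1.0, -0.005, -0.001]]
wrist_force: [-0.1, -0.8, -1.0]
grip_width: 0.004
```

Call:
apply_moves --targets '[[[0.1,-0.24,0,0,0,-0.03,1],[0.2,-0.48,0,0,0,-0.05,1],[0.3,-0.72,0,0,0,-0.08,1],[0.41,-0.96,0,0,0,-0.106,1],[0.41,-0.96,0,0,0,-0.106,1]]]'

```text
time: 2.6
position: [500.2, -21.8, 235.5]
tool_rot: [[-0.0, -0.133, 0.991], [-0.007, 0.991, 0.133], [-1.0, -0.007, -0.001]]
wrist_force: [-0.8, -1.3, -0.3]
grip_width: 0.003
```

Call:
apply_moves --targets '[[[0.1,-0.22,0,0,0,-0.03,1],[0.2,-0.44,0,0,0,-0.06,1],[0.3,-0.66,0,0,0,-0.09,1],[0.4,-0.88,0,0,0,-0.1,1],[0.4,-0.88,0,0,0,-0.1,1]]]'

```text
time: 3.02
position: [541.3, -112.4, 235.2]
tool_rot: [[-0.002, 0.027, 1.0], [-0.008, 1.0, -0.027], [-1.0, -0.008, -0.001]]
wrist_force: [0.3, -1.2, -0.5]
grip_width: 0.003
```

Call:
apply_moves --targets '[[[0.1,-0.22,0,0,0,-0.03,1],[0.2,-0.44,0,0,0,-0.06,1],[0.3,-0.66,0,0,0,-0.09,1],[0.32,-0.84,0,0,0,-0.09,1],[0.32,-0.84,0,0,0,-0.09,1]]]'

```text
time: 3.43
position: [573.4, -198.5, 234.6]
tool_rot: [[-0.004, 0.169, 0.986], [-0.01, 0.986, -0.169], [-1.0, -0.01, -0.002]]
wrist_force: [-0.1, -0.8, -0.7]
grip_width: 0.006
```

Call:
apply_moves --targets '[[[0,0,-0.15,0,0,0,1],[0,0,-0.3,0,0,0,1],[0,0,-0.45,0,0,0,1],[0,0,-0.6,0,0,0,1],[0,0,-0.62,0,0,0,1]]]'

```text
time: 3.85
position: [572.7, -196.0, 170.0]
tool_rot: [[-0.007, 0.166, 0.986], [-0.008, 0.986, -0.166], [-1.0, -0.009, -0.006]]
wrist_force: [0.2, -0.4, -0.5]
grip_width: 0.002
```

Run:
```python
from h import *
print(arm.state()["position"])
a,_,_=snap("scene"); cv2.imwrite("pics/s2.png",cv2.resize(a[60:210,200:380],None,fx=4,fy=4,interpolation=3))
```

```text
[ 572.72813218 -196.04618875  170.00769982]
```

View pics/s2.png

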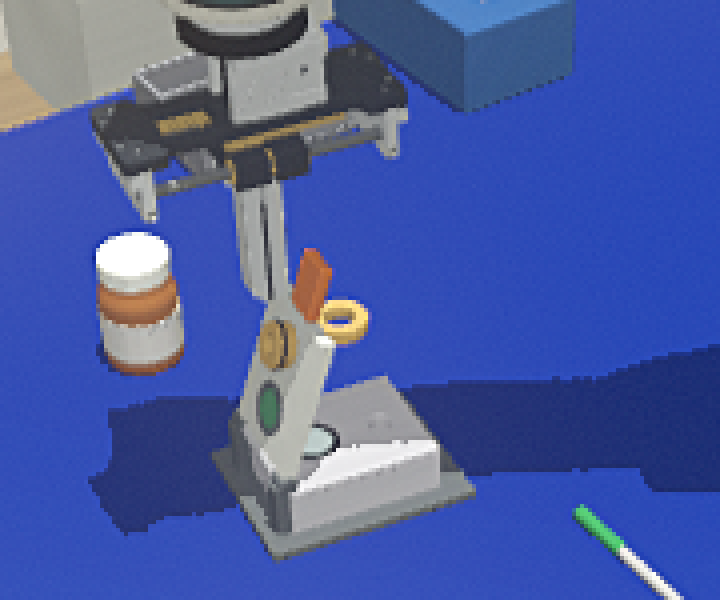

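The shut fingers stand behind the tab and clear of it. In this crop the finger tip is at about (265,295) and the tab at (313,285). Next I push the lid over.

Call:
apply_moves --targets '[[[-0.1,0.02,0,0,0,0,1],[-0.2,0.03,-0.01,0,0,0,1],[-0.3,0.05,-0.03,0,0,0,1],[-0.38,0.06,-0.06,0,0,0,1],[-0.45,0.07,-0.11,0,0,0,1]]]'

```text
time: 4.32
position: [528.2, -188.9, 160.9]
tool_rot: [[-0.005, 0.166, 0.986], [-0.008, 0.986, -0.166], [-1.0, -0.009, -0.003]]
wrist_force: [0.7, -0.5, 1.9]
grip_width: 0.002
```

Call:
apply_moves --targets '[[[-0.08,0.01,-0.05,0,0,0,1],[-0.16,0.03,-0.11,0,0,0,1],[-0.22,0.04,-0.17,0,0,0,1],[-0.28,0.05,-0.23,0,0,0,1],[-0.33,0.06,-0.29,0,0,0,1]]]'

```text
time: 4.73
position: [494.7, -182.8, 131.4]
tool_rot: [[-0.005, 0.166, 0.986], [-0.008, 0.986, -0.166], [-1.0, -0.009, -0.003]]
wrist_force: [-0.5, -0.8, 1.8]
grip_width: 0.004
```

Run:
```python
from h import *
s=arm.state();p=s["position"]; v=p[:2]-np.array([584.3,-196]);print(p,s["wrist_force"],"X",v@[.9865,-.164],"Y",v@[.164,.9865],"Z",p[2]-45)
```

```text
[ 494.68219182 -182.8147663   131.36663535] [-0.45493165 -0.7685538   1.79672609] X -90.5703460978746 Y -1.690087497939063 Z 86.36663534739267
```

Call:
apply_moves --targets '[[[-0.06,0.01,-0.07,0,0,0,1],[-0.11,0.02,-0.15,0,0,0,1],[-0.17,0.03,-0.24,0,0,0,1],[-0.22,0.04,-0.35,0,0,0,1],[-0.26,0.05,-0.46,0,0,0,1]]]'

```text
time: 5.15
position: [467.9, -177.7, 84.4]
tool_rot: [[-0.005, 0.166, 0.986], [-0.008, 0.986, -0.166], [-1.0, -0.009, -0.004]]
wrist_force: [0.2, -0.7, -0.3]
grip_width: 0.003
```

Call:
apply_moves --targets '[[[-0.03,0,-0.1,0,0,0,1],[-0.04,0,-0.2,0,0,0,1],[-0.05,0.01,-0.28,0,0,0,1],[-0.06,0.01,-0.33,0,0,0,1],[-0.06,0.01,-0.35,0,0,0,1]]]'

```text
time: 5.57
position: [461.8, -176.7, 49.3]
tool_rot: [[-0.006, 0.166, 0.986], [-0.008, 0.986, -0.166], [-1.0, -0.008, -0.004]]
wrist_force: [-15.6, 7.0, 54.5]
grip_width: 0.005
```

Run:
```python
from h import *
s=arm.state();p=s["position"]; v=p[:2]-np.array([584.3,-196]);print(p,s["wrist_force"],"X",v@[.9865,-.164],"Y",v@[.164,.9865],"Z",p[2]-45)
a,_,_=snap("scene"); cv2.imwrite("pics/s3.png",cv2.resize(a[100:210,220:352],None,fx=4,fy=4,interpolation=3))
```

```text
[ 461.75062421 -176.66583344   49.32471032] [-15.61026226   6.95270308  54.45509799] X -124.06576252945553 Y -1.024942313250107 Z 4.324710318158047
```

View pics/s3.png

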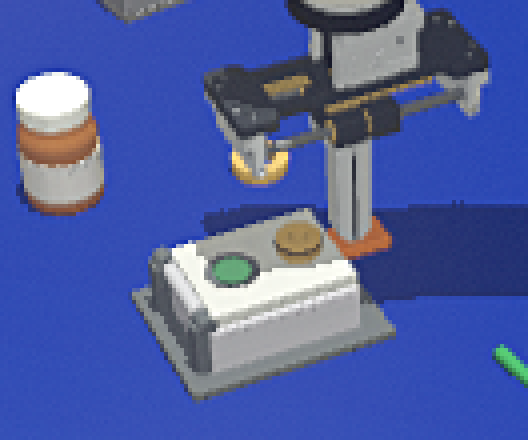

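The lid is flat: white plate, collar at (298,240), tab under the fingers at (360,240), and 54 N on the stop. Next I lift off and go to the pin.

Call:
apply_moves --targets '[[[0,0,0.2,0,0,0,1],[0,0,0.4,0,0,0,1],[0,0,0.6,0,0,0,1],[0,0,0.8,0,0,0,1],[0,0,1,0,0,0,0.4]]]'

```text
time: 6.03
position: [461.7, -176.7, 150.5]
tool_rot: [[-0.006, 0.166, 0.986], [-0.007, 0.986, -0.166], [-1.0, -0.008, -0.004]]
wrist_force: [-0.4, 0.4, -0.3]
grip_width: 0.042
```

Call:
apply_moves --targets '[[[0.06,0.24,0.1,0,0,0,0.4],[0.11,0.48,0.2,0,0,0,0.4],[0.17,0.72,0.25,0,0,0,0.4],[0.22,0.96,0.25,0,0,0,0.4],[0.22,0.96,0.25,0,0,0,0.4]]]'

```text
time: 6.45
position: [484.9, -76.2, 175.6]
tool_rot: [[-0.005, 0.161, 0.987], [-0.006, 0.987, -0.161], [-1.0, -0.007, -0.004]]
wrist_force: [0.4, 0.8, 0.3]
grip_width: 0.392
```

Call:
apply_moves --targets '[[[0.06,0.24,0,0,0,0,0.4],[0.11,0.48,0,0,0,0,0.4],[0.17,0.72,0,0,0,0,0.4],[0.22,0.96,0,0,0,0.03,0.4],[0.22,0.96,0,0,0,0.03,0.4]]]'

```text
time: 6.87
position: [507.6, 24.1, 175.2]
tool_rot: [[-0.005, 0.106, 0.994], [-0.006, 0.994, -0.106], [-1.0, -0.006, -0.004]]
wrist_force: [0.3, 0.2, 0.3]
grip_width: 0.601
```

Call:
apply_moves --targets '[[[0.06,0.24,0,0,0,0,0.4],[0.11,0.48,0,0,0,0,0.4],[0.17,0.72,0,0,0,0,0.4],[0.22,0.96,0,0,0,0,0.4],[0.22,0.96,0,0,0,0,0.4]]]'

```text
time: 7.28
position: [530.0, 124.3, 174.7]
tool_rot: [[-0.005, 0.102, 0.995], [-0.005, 0.995, -0.102], [-1.0, -0.005, -0.004]]
wrist_force: [-0.4, 0.5, 0.4]
grip_width: 0.597
```

Call:
apply_moves --targets '[[[0.06,0.24,0,0,0,0,0.4],[0.11,0.48,0,0,0,0,0.4],[0.17,0.72,0,0,0,0,0.4],[0.22,0.92,0,0,0,0,0.4],[0.22,0.92,0,0,0,0,0.4]]]'

```text
time: 7.7
position: [552.2, 219.9, 174.1]
tool_rot: [[-0.005, 0.098, 0.995], [-0.004, 0.995, -0.098], [-1.0, -0.005, -0.004]]
wrist_force: [-0.1, 0.5, -0.1]
grip_width: 0.599
```

Run:
```python
from h import *
s=arm.state(); print(s["position"],s["grip_width"],s["tool_rot"].round(3).tolist() if hasattr(s["tool_rot"],"round") else s["tool_rot"])
w,dw,c=snap("wrist","w1.png"); b,d2,c2=snap("top")
h=cv2.cvtColor(w,cv2.COLOR_BGR2HSV); m=((h[...,0]<4)|(h[...,0]>174))&(h[...,1]>150)&(h[...,2]>60)
n,l,st,ce=cv2.connectedComponentsWithStats(m.astype('uint8')); P=cloud(c,dw)
for i in range(1,n):
    if st[i,4]>30:
        q=P[l==i]; print(st[i],ce[i],np.median(q,0),q.min(0),q.max(0)); t=q[abs(q[:,2]-102)<4]; print(len(t),t.min(0) if len(t) else 0,t.max(0) if len(t) else 0)
# lid from top view: collar, lid heights
Q=cloud(c2,d2)
hh=cv2.cvtColor(b,cv2.COLOR_BGR2HSV); reg=np.zeros(d2.shape,bool); reg[165:270,350:435]=1
m=reg&(hh[...,0]>10)&(hh[...,0]<28)&(hh[...,1]>90)
n,l,st,ce=cv2.connectedComponentsWithStats(m.astype('uint8'))
for i in range(1,n):
    if st[i,4]>15: q=Q[l==i]; print("brass",st[i],ce[i],np.round(np.median(q,0),1),plane(c2,*ce[i],64).round(1))
cv2.imwrite("pics/z2.png",np.hstack([cv2.resize(b[165:265,340:440],(400,400),interpolation=3),cv2.resize(w,(400,250))[:, :].repeat(1,0) if 0 else cv2.copyMakeBorder(cv2.resize(w,(400,250)),0,150,0,0,0)]))
```

```text
[552.18896272 219.88286008 174.08364322] 0.598721974763302 [[-0.005, 0.098, 0.995], [-0.004, 0.995, -0.098], [-1.0, -0.005, -0.004]]
[310 207  25  35 720] [321.98194444 224.12916667] [553.00680541 210.82116805 100.47011718] [542.55245339 177.35715496  54.14139578] [563.15734744 299.01001861 352.09156261]
492 [542.55245339 196.33838678  98.08752488] [563.06162789 217.30272618 102.75749408]
brass [381 212  14  13 121] [387.80165289 217.92561983] [ 500.  -180.8   65.4] [ 500.4 -181.1   64. ]
```

View pics/z2.png

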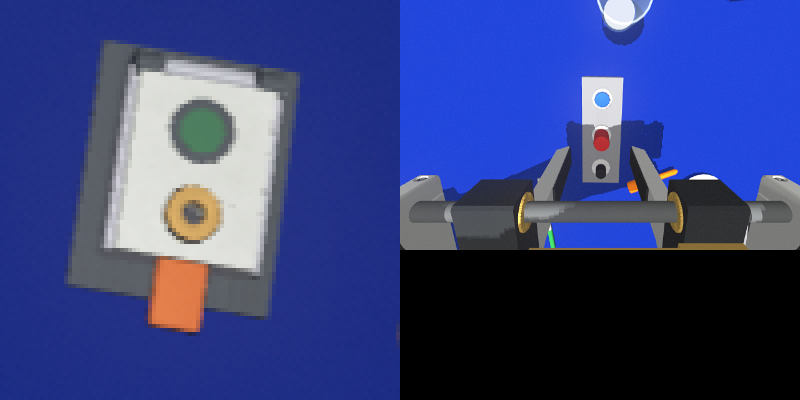

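The lid is shut, and the collar centre at (500.4,-181) agrees with the hole at (500.4,-182). The wrist camera puts the red knob at (552.8,206.8) and the top camera at (551,205). Now I descend and grip, with the jaws across the rack.

Call:
apply_moves --targets '[[[0,-0.07,0,0,0,0,0.4],[0,-0.14,0,0,0,0,0.4],[0,-0.14,-0.2,0,0,0,0.4],[0,-0.14,-0.4,0,0,0,0.4],[0,-0.14,-0.5,0,0,0,0.4]]]'

```text
time: 8.22
position: [551.4, 199.7, 122.7]
tool_rot: [[-0.006, 0.103, 0.995], [-0.006, 0.995, -0.103], [-1.0, -0.007, -0.006]]
wrist_force: [-0.5, 0.5, -0.3]
grip_width: 0.601
```

Call:
apply_moves --targets '[[[0,0,-0.15,0,0,0,0.4],[0,0,-0.3,0,0,0,0.4],[0,0,-0.45,0,0,0,0.4],[0,0,-0.57,0,0,0,0.4],[0,0,-0.57,0,0,0,0.4]]]'

```text
time: 8.63
position: [550.4, 198.5, 63.9]
tool_rot: [[-0.009, 0.104, 0.995], [-0.008, 0.995, -0.104], [-1.0, -0.009, -0.008]]
wrist_force: [0.2, 0.2, -0.8]
grip_width: 0.602
```

Call:
apply_moves --targets '[[[0,0,0,0,0,0,0.9],[0,0,0,0,0,0,0.9],[0,0,0,0,0,0,0.9],[0,0,0,0,0,0,0.9],[0,0,0,0,0,0,0.9]]]'

```text
time: 9.05
position: [550.7, 198.7, 64.5]
tool_rot: [[-0.008, 0.104, 0.995], [-0.007, 0.995, -0.104], [-1.0, -0.008, -0.007]]
wrist_force: [0.3, 0.1, -0.7]
grip_width: 0.282
```

Call:
apply_moves --targets '[[[0,0,0,0,0,0,1],[0,0,0,0,0,0,1],[0,0,0,0,0,0,1],[0,0,0,0,0,0,1],[0,0,0,0,0,0,1]]]'

```text
time: 9.47
position: [550.8, 198.8, 64.6]
tool_rot: [[-0.008, 0.104, 0.995], [-0.007, 0.995, -0.104], [-1.0, -0.008, -0.007]]
wrist_force: [-1.4, -0.7, 2.9]
grip_width: 0.23
```

The grip width of 21.6 mm matches the knob, but the TCP is about 7 mm off centre in y. I'll reopen slightly, recentre and regrip.

Call:
apply_moves --targets '[[[0,0,0,0,0,0,0.65],[0,0,0,0,0,0,0.65],[0,0,0.01,0,0,0,0.65],[0,0,0.01,0,0,0,0.65],[0,0,0.01,0,0,0,0.65]]]'

```text
time: 9.88
position: [550.8, 198.7, 65.6]
tool_rot: [[-0.008, 0.104, 0.995], [-0.007, 0.995, -0.104], [-1.0, -0.008, -0.007]]
wrist_force: [0.2, -0.4, -0.1]
grip_width: 0.35
```

Call:
apply_moves --targets '[[[0.01,0.03,0,0,0,0,0.65],[0.01,0.07,0,0,0,0,0.65],[0.01,0.07,0,0,0,0,0.65],[0.01,0.07,0,0,0,0,0.65],[0.01,0.07,0,0,0,0,0.65]]]'

```text
time: 10.3
position: [551.8, 205.8, 65.6]
tool_rot: [[-0.008, 0.104, 0.995], [-0.007, 0.995, -0.104], [-1.0, -0.008, -0.007]]
wrist_force: [-0.0, -1.2, 1.0]
grip_width: 0.349
```

Run:
```python
from h import *
s=arm.state(); print(s["position"],s["grip_width"])
w,dw,c=snap("wrist")
h=cv2.cvtColor(w,cv2.COLOR_BGR2HSV); m=((h[...,0]<4)|(h[...,0]>174))&(h[...,1]>150)&(h[...,2]>60)
q=cloud(c,dw)[m]; q=q[abs(q[:,2]-102)<3]; print(len(q),q.min(0),q.max(0),(q.min(0)+q.max(0))/2)
```

```text
[551.76082267 205.77497298  65.56087765] 0.34899401578221667
1306 [541.82701996 195.77581431  99.0004517 ] [563.17214282 217.58411876 102.9238587 ] [552.49958139 206.67996654 100.9621552 ]
```

Call:
apply_moves --targets '[[[0,0,0,0,0,0,1],[0,0,0,0,0,0,1],[0,0,0,0,0,0,1],[0,0,0,0,0,0,1],[0,0,0,0,0,0,1]]]'

```text
time: 10.77
position: [551.8, 205.6, 65.6]
tool_rot: [[-0.008, 0.104, 0.995], [-0.007, 0.995, -0.104], [-1.0, -0.008, -0.007]]
wrist_force: [0.5, -0.3, 0.3]
grip_width: 0.231
```

Call:
apply_moves --targets '[[[0,0,0,0,0,0,1],[0,0,0.2,0,0,0,1],[0,0,0.45,0,0,0,1],[0,0,0.7,0,0,0,1],[0,0,0.95,0,0,0,1]]]'

```text
time: 11.18
position: [551.6, 205.4, 161.6]
tool_rot: [[-0.008, 0.104, 0.995], [-0.008, 0.995, -0.104], [-1.0, -0.008, -0.007]]
wrist_force: [0.3, -0.7, -0.4]
grip_width: 0.229
```

Call:
apply_moves --targets '[[[-0.02,-0.1,0.1,0,0,0,1],[-0.05,-0.3,0.15,0,0,0,1],[-0.08,-0.55,0.15,0,0,0,1],[-0.1,-0.8,0.15,0,0,0,1],[-0.12,-0.95,0.15,0,0,0,1]]]'

```text
time: 11.6
position: [539.0, 107.3, 176.3]
tool_rot: [[-0.009, 0.106, 0.994], [-0.008, 0.994, -0.106], [-1.0, -0.009, -0.008]]
wrist_force: [0.3, -1.1, -0.7]
grip_width: 0.227
```

Call:
apply_moves --targets '[[[-0.03,-0.24,0,0,0,0,1],[-0.06,-0.48,0,0,0,0,1],[-0.09,-0.72,0,0,0,0,1],[-0.13,-0.95,0,0,0,0,1],[-0.13,-0.95,0,0,0,0,1]]]'

```text
time: 12.02
position: [525.0, 7.5, 176.2]
tool_rot: [[-0.009, 0.111, 0.994], [-0.009, 0.994, -0.111], [-1.0, -0.01, -0.008]]
wrist_force: [-0.1, 0.3, -1.3]
grip_width: 0.228
```

Call:
apply_moves --targets '[[[-0.03,-0.24,0,0,0,0,1],[-0.06,-0.48,0,0,0,0,1],[-0.09,-0.72,0,0,0,0,1],[-0.13,-0.95,0,0,0,0,1],[-0.13,-0.95,0,0,0,0,1]]]'

```text
time: 12.43
position: [510.8, -91.7, 176.0]
tool_rot: [[-0.009, 0.116, 0.993], [-0.01, 0.993, -0.116], [-1.0, -0.011, -0.008]]
wrist_force: [-0.1, 0.1, -0.6]
grip_width: 0.23
```

Call:
apply_moves --targets '[[[-0.03,-0.22,0,0.006,-0.006,0,1],[-0.06,-0.44,0,0.006,-0.006,0,1],[-0.09,-0.66,0,0.006,-0.006,0,1],[-0.1,-0.85,0,0.006,-0.006,0,1],[-0.1,-0.9,0,0.006,-0.006,0,1]]]'

```text
time: 12.85
position: [500.1, -184.2, 175.9]
tool_rot: [[-0.0, 0.119, 0.993], [-0.001, 0.993, -0.119], [-1.0, -0.001, 0.0]]
wrist_force: [0.3, -0.1, -0.2]
grip_width: 0.229
```

Call:
apply_moves --targets '[[[0,0,-0.1,0,0,0,1],[0,0,-0.2,0,0,0,1],[0,0,-0.3,0,0,0,1],[0,0,-0.3,0,0,0,1],[0,0,-0.3,0,0,0,1]]]'

```text
time: 13.27
position: [499.8, -183.3, 145.0]
tool_rot: [[-0.002, 0.118, 0.993], [-0.001, 0.993, -0.118], [-1.0, -0.001, -0.002]]
wrist_force: [0.2, 0.4, -0.4]
grip_width: 0.231
```

Run:
```python
from h import *
s=arm.state(); p=s["position"]; print(p,s["grip_width"],s["tool_rot"][:,0])
for n,sl,f in(("scene",np.s_[90:190,250:350],6),("wrist",np.s_[:,:],1),("top",np.s_[160:250,340:430],4)):
    w,d,c=snap(n)
    if n!="top": cv2.imwrite("pics/i_%s.png"%n,cv2.resize(w[sl],None,fx=f,fy=f,interpolation=3))
    h=cv2.cvtColor(w,cv2.COLOR_BGR2HSV); m=((h[...,0]<4)|(h[...,0]>174))&(h[...,1]>150)&(h[...,2]>60)
    q=cloud(c,d)[m]; q=q[np.linalg.norm(q-[500,-181,p[2]+19],axis=1)<60]; print(n,len(q),q.min(0).round(1),q.max(0).round(1))
    P=[500.4,-181.2,64]; R=c[3]@P+c[4]; print("collar px",R[:2]/R[2]*c[0]+c[1:3])
```

```text
[ 499.83562418 -183.25646177  144.96865036] 0.23072665497919367 [-1.75720074e-03 -9.21298012e-04 -9.99998032e-01]
scene 89 [ 491.1 -190.   142.4] [ 509.1 -170.5  185.7]
collar px [294.37620158 158.5361133 ]
wrist 2191 [ 490.4 -193.6  144.2] [ 511.8 -171.4  182.6]
collar px [319.37939511 208.70303242]Traceback (most recent call last):
  File "<stdin>", line 7, in <module>
    return umr_minimum(a, axis, None, out, keepdims, initial, where)
ValueError: zero-size array to reduction operation minimum which has no identity
```

View pics/i_scene.png

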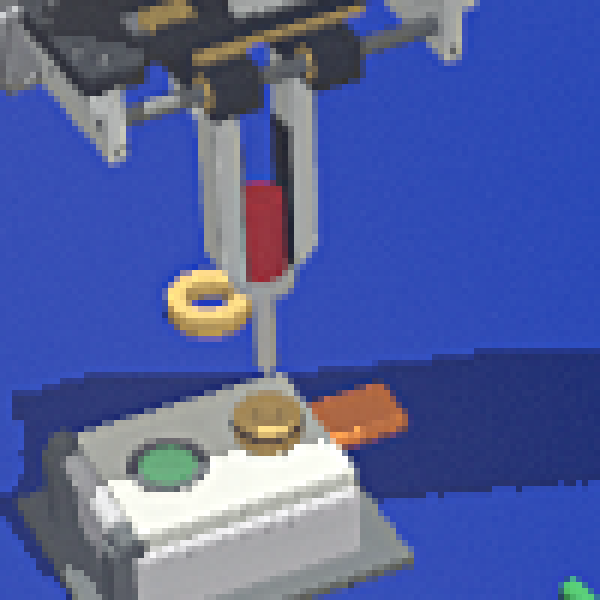

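View pics/i_wrist.png

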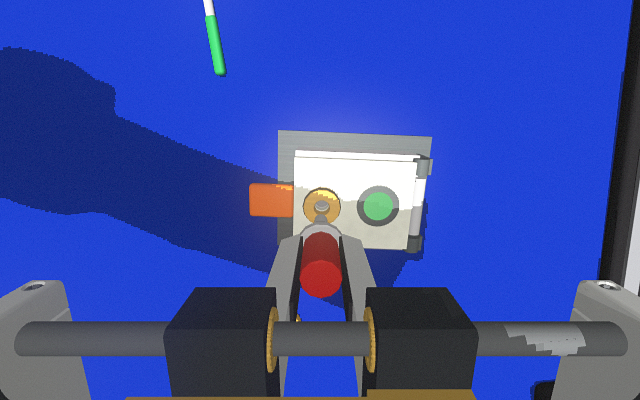

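The pin hangs upright over the collar. In the scene crop the foot is at (266,372) and the collar at (268,410). In the wrist picture the collar is at (322,207). Next I measure the relative offset within the wrist view alone.

Run:
```python
from h import *
w,d,c=snap("wrist"); P=cloud(c,d)
h=cv2.cvtColor(w,cv2.COLOR_BGR2HSV)
m=(h[...,0]>12)&(h[...,0]<30)&(h[...,1]>70); m[:180]=0;m[240:]=0;m[:,:296]=0;m[:,350:]=0
q=P[m&(abs(P[...,2]-64)<3)]; print(len(q),q.min(0),q.max(0))
u=(m&(abs(P[...,2]-64)<3)).astype('uint8'); cn=max(cv2.findContours(u,0,1)[0],key=cv2.contourArea)
hull=cv2.convexHull(cn); w2=np.array([plane(c,*x[0],64)[:2] for x in hull],'float32')
A=np.c_[2*w2,np.ones(len(w2))]; s=np.linalg.lstsq(A,(w2**2).sum(1),rcond=None)[0]; print("circle",s[:2],np.sqrt(s[2]+s[0]**2+s[1]**2),cv2.minEnclosingCircle(w2))
m=((h[...,0]<4)|(h[...,0]>174))&(h[...,1]>150)&(h[...,2]>60); q=P[m]; z=arm.state()["position"][2]
t=q[q[:,2]>q[:,2].max()-2.5]; print("knob top",len(t),t.min(0),t.max(0),(t.min(0)+t.max(0))/2)
# shaft pixels: z 86..125 near axis
k=(P[...,2]>84)&(P[...,2]<118)&(np.hypot(P[...,0]-500.5,P[...,1]+182.5)<12); q=P[k]; print("shaft",len(q))
for a in range(84,118,6):
    t=q[(q[:,2]>=a)&(q[:,2]<a+6)]
    if len(t)>3: print(a,len(t),t.min(0).round(1),t.max(0).round(1))
```

```text
702 [ 486.65610617 -194.99631891   61.00822834] [ 517.49798887 -165.01659568   65.33017893]
circle [ 502.22354375 -179.89287175] 15.456928457907406 ((502.17596435546875, -179.90994262695312), 15.689661979675293)
knob top 7 [ 510.52915621 -105.48026696  324.41243439] [ 510.52915621 -105.48026696  324.41243439] [ 510.52915621 -105.48026696  324.41243439]
shaft 84
90 27 [ 496.8 -181.4   90.1] [ 506.  -177.7   96. ]
96 32 [ 496.8 -181.4   96.1] [ 505.9 -177.7  101.8]
102 25 [ 497.9 -179.7  102.1] [ 505.2 -177.4  107.9]
```

Both views agree that the pin needs about +0.8 mm in x and +2.4 mm in y. I'll correct that and enter.

Call:
apply_moves --targets '[[[0.008,0.024,0,0,0,0,1],[0.008,0.024,0,0,0,0,1],[0.008,0.024,-0.05,0,0,0,1],[0.008,0.024,-0.1,0,0,0,1],[0.008,0.024,-0.15,0,0,0,1]]]'

```text
time: 13.88
position: [501.2, -181.5, 130.6]
tool_rot: [[0.001, 0.119, 0.993], [-0.001, 0.993, -0.119], [-1.0, -0.001, 0.001]]
wrist_force: [-0.9, 0.1, -1.8]
grip_width: 0.23
```

Call:
apply_moves --targets '[[[0,0,-0.03,0,0,0,1],[0,0,-0.06,0,0,0,1],[0,0,-0.09,0,0,0,1],[0,0,-0.12,0,0,0,1],[0,0,-0.12,0,0,0,1]]]'

```text
time: 14.3
position: [500.9, -181.5, 118.1]
tool_rot: [[-0.0, 0.119, 0.993], [-0.001, 0.993, -0.119], [-1.0, -0.001, -0.0]]
wrist_force: [0.5, 0.5, -0.4]
grip_width: 0.226
```

The foot is about 5 mm into the bore with no contact force. Continuing down.

Call:
apply_moves --targets '[[[0,0,-0.05,0,0,0,1],[0,0,-0.1,0,0,0,1],[0,0,-0.14,0,0,0,1],[0,0,-0.18,0,0,0,1],[0,0,-0.18,0,0,0,1]]]'

```text
time: 14.72
position: [500.5, -181.4, 99.2]
tool_rot: [[-0.001, 0.119, 0.993], [-0.001, 0.993, -0.119], [-1.0, -0.001, -0.001]]
wrist_force: [-0.2, -0.5, -1.3]
grip_width: 0.229
```

Call:
apply_moves --targets '[[[0,0,-0.05,0,0,0,1],[0,0,-0.1,0,0,0,1],[0,0,-0.15,0,0,0,1],[0,0,-0.2,0,0,0,1],[0,0,-0.22,0,0,0,1]]]'

```text
time: 15.13
position: [500.2, -181.3, 76.3]
tool_rot: [[-0.002, 0.119, 0.993], [-0.001, 0.993, -0.119], [-1.0, -0.001, -0.002]]
wrist_force: [-0.6, -0.6, -0.5]
grip_width: 0.231
```

Call:
apply_moves --targets '[[[0,0,-0.02,0,0,0,1],[0,0,-0.04,0,0,0,1],[0,0,-0.06,0,0,0,1],[0,0,-0.06,0,0,0,1],[0,0,-0.06,0,0,0,1]]]'

```text
time: 15.55
position: [500.2, -181.3, 70.4]
tool_rot: [[-0.002, 0.119, 0.993], [-0.001, 0.993, -0.119], [-1.0, -0.001, -0.002]]
wrist_force: [-2.5, 0.8, 5.3]
grip_width: 0.228
```

Call:
apply_moves --targets '[[[0,0,-0.01,0,0,0,1],[0,0,-0.02,0,0,0,1],[0,0,-0.02,0,0,0,1],[0,0,-0.02,0,0,0,1],[0,0,-0.02,0,0,0,1]]]'

```text
time: 15.97
position: [500.3, -181.4, 68.8]
tool_rot: [[-0.002, 0.119, 0.993], [-0.001, 0.993, -0.119], [-1.0, -0.001, -0.002]]
wrist_force: [-2.1, 1.1, 5.9]
grip_width: 0.226
```

Call:
apply_moves --targets '[[[0,0,-0.01,0,0,0,1],[0,0,-0.02,0,0,0,1],[0,0,-0.02,0,0,0,1],[0,0,-0.02,0,0,0,1],[0,0,-0.02,0,0,0,1]]]'

```text
time: 16.38
position: [500.5, -181.4, 67.3]
tool_rot: [[-0.001, 0.119, 0.993], [-0.001, 0.993, -0.119], [-1.0, -0.001, -0.001]]
wrist_force: [-3.9, 1.8, 11.0]
grip_width: 0.228
```

Call:
apply_moves --targets '[[[0,0,-0.01,0,0,0,1],[0,0,-0.01,0,0,0,1],[0,0,-0.01,0,0,0,1],[0,0,-0.01,0,0,0,1],[0,0,-0.01,0,0,0,1]]]'

```text
time: 16.8
position: [500.6, -181.5, 67.2]
tool_rot: [[-0.001, 0.119, 0.993], [0.0, 0.993, -0.119], [-1.0, -0.0, -0.001]]
wrist_force: [-7.9, 1.9, 19.3]
grip_width: 0.231
```

The motion has stopped at TCP 67.2 with the force up to 19 N, so the collar is on its stop. One last check before handing in.

Run:
```python
from h import *
for i in range(3): w,d,c=snap("wrist")
a,_,_=snap("scene"); s=arm.state(); print(s["time"],s["position"],s["wrist_force"],s["grip_width"],abs(s["qvel"]).max() if hasattr(s["qvel"],"max") else s["qvel"])
h=cv2.cvtColor(w,cv2.COLOR_BGR2HSV); m=((h[...,0]<4)|(h[...,0]>174))&(h[...,1]>150)&(h[...,2]>60)
q=cloud(c,d)[m]; q=q[np.linalg.norm(q-[500,-181,86],axis=1)<40]; print(len(q),np.percentile(q,2,0),np.percentile(q,98,0))
cv2.imwrite("pics/fin.png",cv2.resize(a[90:190,250:350],None,fx=5,fy=5,interpolation=3))
```

```text
17.0 [ 500.5717446  -181.48033707   67.17538018] [-7.29918764  2.80256396 20.02281293] 0.22707770103783514 0.002454362807614724
2006 [ 492.20517884 -189.4910595    74.97910038] [ 511.46482562 -170.05522211  103.81263756]
```

View pics/fin.png

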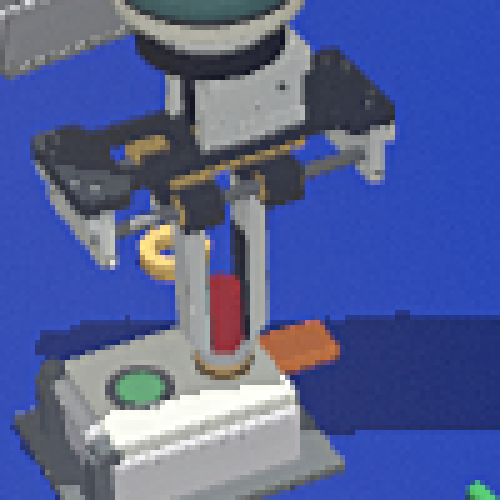

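The flange sits on the pressed collar at (222,362), the lid is flat, and the knob top is at about 104 mm, which puts the foot at about 8 mm. The arm is still and pressing with 20 N, so I'm handing in.

```bash
python3 -c "
from cell import arm
print(arm.sign_off()); s=arm.state(); print(s['time'],s['position'],s['wrist_force'],s['grip_width'])"
```

```text
the job is handed in; nothing more can be done
None
the job is handed in; nothing more can be done
```

The lid is shut and the red pin is pushed down through the collar and both halves. I handed in with the gripper still holding it pressed down. The hand-in gave no verdict.

- **Lid:** I pushed it shut from behind its tab, and it met its stop at 54 N. The pictures afterwards show it flat.
- **Pin:** I took the red pin from the middle of the rack. The first grip was about 7 mm off centre along the rack, so I reopened, recentred and gripped it again.
- **Insertion:** The foot went in with no noticeable force until it reached the collar spring. The force then rose to about 11 N and on to 20 N with no further travel, so the collar is on its stop.
- **Last check before handing in:** The knob top was at about 104 mm, so the foot is about 8 mm above the bench as required. The pin was upright, the grip width matched the knob at about 21 mm, and the arm was still. About 17 s of the 64 s were used.

**Disagreements:** The top and wrist cameras differed by 1–2 mm on the collar position, so I averaged their corrections. A side force of about 8 N remained while pressing. I did not measure the other pins and bench things again at the end. No move hit anything unexpected.

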